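Load the target slide into the sprung-arm stage

TASK

Load the target slide into the holder on the aluminium stage: using the slide's own edge, draw the sprung curved arm back, set the slide flat on the deck, slide it home against both the fixed edge and the end stop, and let the arm hold it there. The target is delicate, so work by feel and press gently, and leave the other things on the bench where they are.

Things in the scene. Friction and masses are not known exactly. Their poses are not given: they have to be found in the camera images.
- slide_centre (a point): Target slide, loose on the bench: aluminium plate 100 (its x) x 60 (y) x 10 mm thick, with a grey upright grip rib 44 mm long (x), 12 mm thick (y), 48 mm tall in the middle of its top. 58 mm tall in all, about 170 g. Point: middle of the whole, 29 mm above the underside; plate top 19 mm below it, rib top 29 mm above it. z up. Either end may face the stop.
- deck (a point): Centre of the top of the stage's deck, a fixed aluminium plate 250 (x) x 180 (y) x 20 mm thick on the bench. Stage axes: x along the fixed edge, y towards it, z up. All 'stage' positions here are from this point. A slide that is home lies flat with its centre at y = +10 mm and x between -8 and +8 mm, as the end stop is set.
- fixed_edge (a point): Middle of the fixed edge's face, half-way up: stage x = +12.5, y = +40 mm. A steel rail along stage x, 125 mm long, 6 mm tall and 16 mm thick, its face looking to stage -y, square to the deck.
- stop_zero (a point): Foot of the end stop's rearmost setting, stage x = -58, y = +10 mm. The stop is a steel block 8 mm tall, 40 mm wide in y, its face looking to stage +x. It is clamped anywhere from 0 to 16 mm ahead (stage +x) of this point (its face is the stop_face): the setting is not measured and must be found by feel or sight. It does not give under a gentle push.
- clip_roller (a point): Middle of the black upright roller (7 mm radius, 3 to 22 mm above the deck) at the tip of the sprung arm. At rest at stage x = +5, y = -12 mm, only 45 mm from roller to fixed edge; pushed back to about y = -27 mm by a slide that is home. It swings to stage -y on a 97 mm radius. The arm is a bent steel bar bulging to -y, up to 17 mm above the deck.
- clip_pivot (a point): Pivot post of the sprung arm, on its axis at deck level, stage x = +100, y = -30 mm; the post is 12 mm in radius and 22 mm tall.
- clip (a joint): Angle of the sprung arm, rad: 0 at rest, about 0.16 with a slide home, 0.42 at the end of its travel, to which it must not be forced; it grows as the roller is drawn back. The spring pushes it towards 0, with about 2 N at the roller at rest, 5 N with a slide home and 8 N at 0.27 rad. The roller does not turn: it rubs on the slide by some N and can hold it up off the deck.
Things that resemble listed ones, but are neither listed nor needed, are in the scene too. Of the things that look like the part that bears slide_centre, the middle-sized one is meant.

How it is judged:
By the outcome, as a careful person would: the job done as asked, in the order asked, and still so for the second after the job is handed in, with the robot touching nothing.
It also fails if it takes over 51 s, if anything falls off the work surface, if the arm or the gripper's body presses on something with over 40 N, if the wrist force passes 120 N, or if a joint passes its speed limit or range.

ROBOT

A 6-joint arm with a two-finger parallel gripper is mounted at the origin on the work surface. World frame = base frame: x ahead of the robot, y to its left, z up, the work surface at z = 0. Lengths are in mm, angles in rad, forces in N, time in s.
With the tool pointing down it reaches from about 300 to 775 mm from the base axis. Payload 14.6 kg.
Tool frame: the origin (TCP) lies on the centre line of the jaws, within the pads' length; the fingertips stand 19 mm ahead of it and the grasp point (between the pads) is the TCP (bot.tip_reach is the distance from the TCP to the fingertips, in mm); z points along the fingers, y is the line along which they close (so a half turn about z gives the same grasp; the last joint's range is limited). The gripper opens to 85 mm and grips with 20 to 120 N. Pads are 22 mm wide; open, the fingers measure 114 mm over their backs; the gripper's body (76 mm by 85 mm) begins 54 mm behind the grasp point. The pads swing forward as they close: fully open they stand 13 mm farther back than shut.
Start: joints at [-1.337, 0.3, 1.521, -0, 1.321, -0.067], TCP at [162.949, -525.297, 250.281] pointing down, gripper open.
Joint ranges: [-3.03, 3.03], [-0.79, 2.21], [0.23, 2.52], [-1.04, 4.18], [0, 3.07], [-2.55, 2.55]. Speed limits (rad/s): [2.22, 2.22, 2.57, 3.14, 3.14, 3.14].

INTERFACE

Orientations are given as a unit quaternion [w, x, y, z].
In Python, from rig import bot gives the robot as it stands. Calls block until the motion is done:
- bot.move_to(position, orientation): joint-space move of the TCP to a pose.
- bot.servo_line(position, attitude=None, speed=150, until_force=None): straight line of the TCP; attitude=None keeps the orientation; speed is the mean speed in mm/s. With until_force (N) it stops when the force on the tool has changed by that much, and returns True; else False.
- bot.move_joints(angles): joint-space move.
- bot.move_gripper(opening, grip_force=None): finger opening in mm; grip_force is the grip in N (None keeps the last); returns when the fingers have stopped.
- bot.dwell(seconds).
- bot.ik(position, orientation): joint angles nearest the present ones, or None.
- bot.read_state(): the state.
- bot.read_camera(name): name is "scene" or "top"; returns a dict with "image" (384x512x3 uint8, blue, green, red), "depth" (384x512 float32, mm along the optical axis (not along the pixel's ray), 0 where there is no reading), "fovy" (degrees; the focal length in pixels is half the picture's height over the tangent of half this angle, whatever the lens; pixels are square), "cx", "cy" (the principal point, pixels), "eye" and "attitude" of the camera in the world. Camera axes: x right, y down, z forward; pixel columns grow to the right and rows downward; lengths in mm; the calibration is good to about 2 mm. A picture is of the moment at which its call begins.
A pose or a line that the arm cannot do raises bot.MotionError and nothing moves.
- bot.finish_job(): hands the job in; it is judged then, once.
The state is a dict: "clock": time; "joint_positions": joint angles; "qvel": joint speeds; "effort": joint torques, N m; "ee_pos": TCP position; "tool_rot": TCP orientation; "ft_force": force on the tool from outside, world axes, zero at the start; "moment": the same for the moment, N m; "grip_width": finger opening in mm; "grip_force": force on a finger pad.
Only numpy, scipy, OpenCV 4.12 (cv2) and the standard library are available. Lean on these libraries where they do the work, as an engineer would, in place of code of your own. Each camera call takes 0.05 s, during which the arm holds its last target. There are 200 camera calls.

## Working session

There is one attempt and no reset: what is moved stays moved. The work goes in short steps, each a Python script; the robot and the scene stay as the last script left them, time stands still between calls to the robot, and variables do not carry over. Pictures are saved under pics/ and viewed, at most 10 in all, crops included, and the job is handed in when it is done.

```bash
ls; mkdir -p pics; cat > h.py <<'E'
import numpy as np, cv2
from rig import bot
from scipy.spatial.transform import Rotation as R
def rot(q): return R.from_quat([q[1],q[2],q[3],q[0]]).as_matrix()
def cloud(c):
    d=c["depth"]; h,w=d.shape; f=h/2/np.tan(np.radians(c["fovy"])/2)
    u,v=np.meshgrid(np.arange(w),np.arange(h))
    P=np.stack([(u-c["cx"])/f*d,(v-c["cy"])/f*d,d],-1)
    return P@rot(c["attitude"]).T+np.array(c["eye"])
E
python3 - <<'E'
from h import *
import pickle
for n in("top","scene"):
    c=bot.read_camera(n); cv2.imwrite(f"pics/{n}0.png",c["image"]); pickle.dump(c,open(f"{n}0.pkl","wb"))
    print(n,c["fovy"],c["cx"],c["cy"],c["eye"],c["attitude"])
s=bot.read_state(); print(s)
E
```

```text
pics
top 56.23623841784648 257.83094490818274 195.67501208238966 [349.17590263 -43.25337119 913.58983614] [-0.03390154  0.70981331 -0.70258106  0.03735784]
scene 45.29152752148674 255.63203075720082 194.24176214604304 [989.44544676 349.25449609 790.66276028] [-0.16497434  0.42052038  0.83085574 -0.32499971]
{'clock': 0.1, 'joint_positions': array([-1.33660590e+00,  3.00389813e-01,  1.52150048e+00,  1.98684058e-05,
        1.32069263e+00, -6.65980432e-02]), 'qvel': array([-8.27442365e-04, -9.89181420e-04, -1.06196666e-03, -2.58618797e-04,
       -2.49479764e-05, -1.40429593e-03]), 'effort': array([ 2.94590543e-03, -5.44372272e+01, -3.62367475e+01,  2.35201878e-05,
        3.04938112e-03,  4.40084406e-06]), 'ee_pos': array([ 162.91055792, -525.12919196,  249.79998901]), 'tool_rot': array([-4.94202423e-04,  9.88712335e-01,  1.49825476e-01, -3.18516975e-05]), 'ft_force': array([ 0.44054658, -0.05475712,  0.13204513]), 'moment': array([-0.00616761,  0.0223386 , -0.01150432]), 'grip_force': 0.0, 'grip_width': 85.58128353955478}
```

View pics/top0.png

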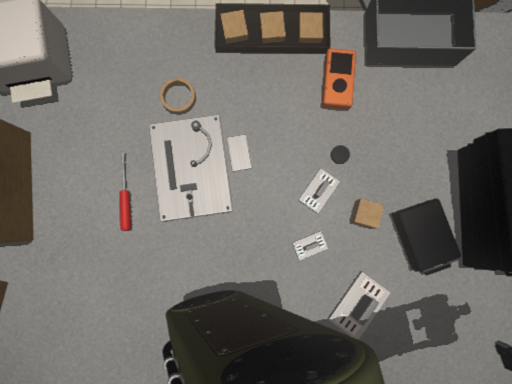

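View pics/scene0.png

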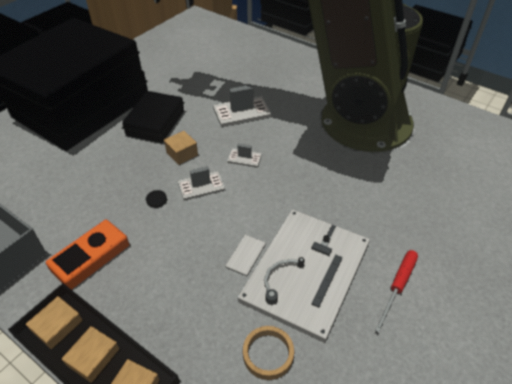

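The top view has three rib-and-plate slides: (311,245) small, (320,190) middle and (360,303) large. The middle one at (320,190) fits; I'll check its size against 100x60 mm. On the stage, the pivot is at (196,126), the roller at (194,163), the fixed edge at (170,165) and the stop at (189,188).

```bash
cat > m.py <<'E'
from h import *
import pickle
c=pickle.load(open("top0.pkl","rb")); P=cloud(c); z=P[...,2]
print("bench z",np.median(z[95:115,240:300]), "deck z",np.median(z[205:212,200:220]))
def blob(box,lo,hi,name):
    u0,v0,u1,v1=box; m=np.zeros(z.shape,np.uint8); s=z[v0:v1,u0:u1]; m[v0:v1,u0:u1]=((s>lo)&(s<hi))
    n,l,st,_=cv2.connectedComponentsWithStats(m); k=1+np.argmax(st[1:,4]); q=P[l==k]
    r=cv2.minAreaRect(q[:,:2].astype(np.float32)); print(name,len(q),"zmed",np.median(q[:,2]).round(1),"rect",np.round(r[0],1),np.round(r[1],1),round(r[2],1),"mean",q.mean(0).round(1))
    return r
for n,b in (("mid",(295,165,345,215)),("small",(288,228,332,262)),("large",(325,268,392,335))):
    blob(b,5,75,n+" all"); blob(b,5,16,n+" plate"); blob(b,22,80,n+" rib")
r=blob((140,105,236,225),14,60,"stage")
blob((140,105,236,225),16,23,"deck")
blob((186,115,206,134),33,60,"pivot")
blob((186,157,200,169),33,60,"roller")
blob((160,135,180,195),23.5,32,"edge")
blob((175,180,200,195),23.5,40,"stop")
a=c["image"]; 
cr=np.hstack([cv2.resize(a[160:260,280:360],(400,500),interpolation=cv2.INTER_CUBIC),cv2.resize(a[110:225,145:237],(400,500),interpolation=cv2.INTER_CUBIC)])
cv2.imwrite("pics/crop1.png",cr)
E
python3 m.py
```

```text
bench z -0.46772399805115583 deck z 19.022012799748666
mid all 923 zmed 9.9 rect [ 456.6 -201.3] [ 59.9 100.3] 55.4 mean [ 455.5 -200.1   15.2]
mid plate 801 zmed 9.6 rect [ 456.6 -201.3] [ 59.9 100.3] 55.4 mean [ 455.6 -200.2    9.7]
mid rib 117 zmed 56.8 rect [ 456.  -200.8] [12.2 43.2] 54.6 mean [ 455.  -199.    52.8]
small all 548 zmed 7.8 rect [ 318.  -177.9] [46.8 77.8] 22.7 mean [ 318.2 -176.8   11.9]
small plate 477 zmed 7.6 rect [ 318.  -177.9] [46.8 77.8] 22.7 mean [ 318.2 -176.8    7.6]
small rib 68 zmed 44.0 rect [ 317.7 -177.2] [ 9.3 33.3] 22.5 mean [ 318.1 -176.4   42.1]
large all 1886 zmed 14.4 rect [ 174.3 -298.1] [ 87.7 146.7] 54.2 mean [ 177.1 -292.5   18.1]
large plate 1460 zmed 13.8 rect [ 174.2 -298.1] [ 87.7 146.6] 54.4 mean [ 176.5 -292.    13.6]
large rib 237 zmed 53.7 rect [ 177.8 -290.8] [ 3.5 62.5] 53.2 mean [ 177.8 -290.8   52.4]
stage 6953 zmed 19.4 rect [511.7 126. ] [250.9 180.4] 8.8 mean [509.  125.1  20.3]
deck 6072 zmed 19.2 rect [511.4 125.8] [250.2 180.2] 8.8 mean [507.8 123.7  19.2]
pivot 93 zmed 39.2 rect [611.5 102.5] [41.3 22.4] 71.2 mean [611.4 107.2  38.7]
roller 39 zmed 40.1 rect [521.7 109.7] [12.1 23.4] 39.5 mean [519.2 110.7  39.2]
edge 278 zmed 25.3 rect [516.3 175. ] [125.1  16.5] 8.6 mean [515.4 174.8  25.4]
stop 126 zmed 26.8 rect [454.5 127.7] [28.7 37.4] 1.2 mean [457.4 127.   27.1]
```

View pics/crop1.png

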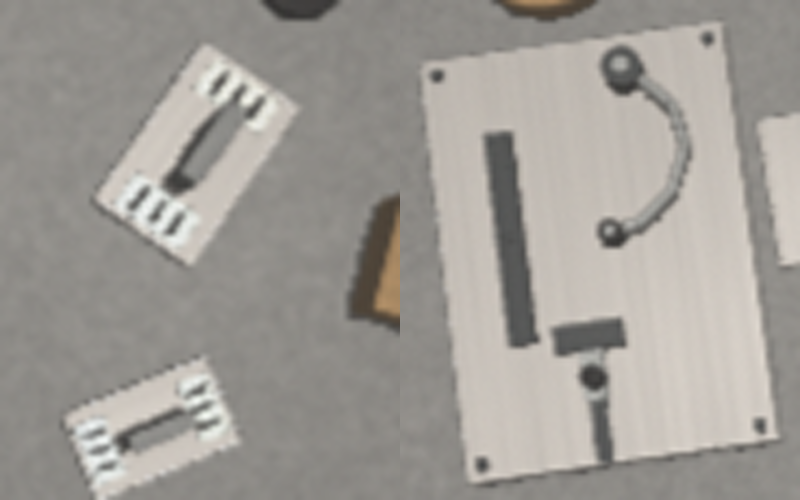

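The middle candidate measures 60 x 100 mm with a 12 x 43 mm rib, so it is the target. The small one is 47 x 78 and the large one 88 x 147. The crop confirms the stage layout: the rail on the left, the roller at the arm tip and the stop below. Next I'll grasp the rib.

```bash
cat >> h.py <<'E'
TH=8.75; S0=np.array([511.6,126.0])
def q(deg): a=np.radians(deg)/2; return np.array([0,np.cos(a),np.sin(a),0])
def st(x,y,z):  # stage -> world
    c,s=np.cos(np.radians(TH)),np.sin(np.radians(TH)); return np.array([S0[0]+c*x-s*y,S0[1]+s*x+c*y,z])
def inst(p):
    c,s=np.cos(np.radians(TH)),np.sin(np.radians(TH)); d=np.array(p[:2])-S0; return np.round([c*d[0]+s*d[1],-s*d[0]+c*d[1],p[2]],2)
def rep(t=""):
    s=bot.read_state(); c,n=np.cos(np.radians(TH)),np.sin(np.radians(TH)); f=s["ft_force"]
    print(t,"t%.2f"%s["clock"],"stage",inst(s["ee_pos"]),"Fstage",np.round([c*f[0]+n*f[1],-n*f[0]+c*f[1],f[2]],2),"w%.1f g%.1f"%(s["grip_width"],s["grip_force"]),"M",np.round(s["moment"],2))
E
python3 - <<'E'
from h import *
print(bot.tip_reach)
A=q(145.3)
bot.move_gripper(45)
bot.move_to([456.2,-201,110],A); 
bot.servo_line([456.2,-201,42],speed=80,until_force=4); rep("down")
bot.move_gripper(0,30); rep("grip")
bot.servo_line([456.2,-201,60],speed=50); rep("lift")
c=bot.read_camera("scene"); cv2.imwrite("pics/lift.png",c["image"])
E
```

```text
19.0
down t3.26 stage [-104.27 -314.96   42.43] Fstage [ 0.38 -0.44  0.15] w45.0 g0.0 M [0.01 0.02 0.03]
grip t3.65 stage [-104.33 -314.86   42.37] Fstage [0.72 0.56 4.8 ] w11.2 g32.6 M [ 0.1   0.15 -0.02]
lift t4.16 stage [-104.48 -314.76   60.17] Fstage [ 0.48 -0.04 -1.78] w12.0 g31.9 M [0.01 0.04 0.06]
```

View pics/lift.png

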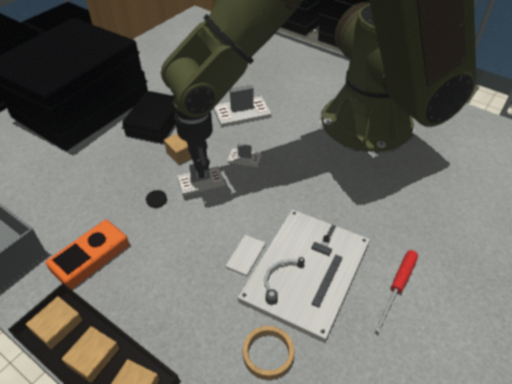

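The slide is held: it is lifted at (202,180), and the 1.8 N matches its weight. Now I'll carry it over the stage, lower it above the rail, and draw the roller back.

```bash
python3 - <<'E'
from h import *
B=q(180+TH)
p=bot.read_state()["ee_pos"]
bot.servo_line([p[0],p[1],130],speed=120)
bot.move_to(st(18,33,120),B); rep("over")
bot.servo_line(st(18,33,71.5),speed=60,until_force=3); rep("low")
hit=bot.servo_line(st(18,20,71.5),speed=20,until_force=12); rep("y20 %s"%hit)
c=bot.read_camera("scene"); a=c["image"][190:350,220:390]; cv2.imwrite("pics/over.png",cv2.resize(a,(680,640)[:2] and (637,600),interpolation=cv2.INTER_CUBIC))
E
```

```text
over t6.33 stage [ 18.01  32.02 119.89] Fstage [-0.47 -0.16 -1.4 ] w11.6 g31.8 M [ 0.02 -0.05  0.04]
low t7.28 stage [18.23 33.05 71.85] Fstage [-0.57 -0.16 -0.39] w11.5 g31.8 M [ 0.    0.03 -0.03]
y20 False t8.08 stage [17.9  20.15 71.44] Fstage [-1.46  3.82 -0.91] w11.7 g31.7 M [ 0.51  0.54 -0.12]
```

View pics/over.png

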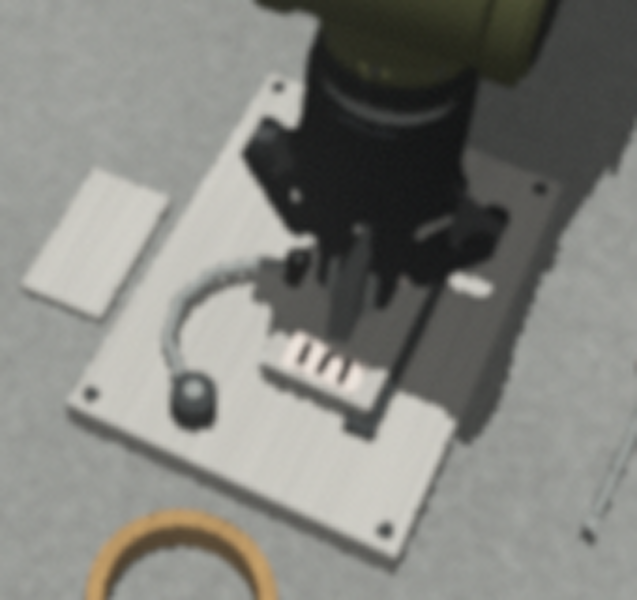

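The roller at (297,262) bears on the slide's -y edge at 3.8 N, and the slide overlaps the rail at about (370,400). I'll draw back further, then lower onto the deck.

```bash
python3 - <<'E'
from h import *
hit=bot.servo_line(st(18,5.5,71.5),speed=25,until_force=10); rep("y5.5 %s"%hit)
if not hit:
    hit=bot.servo_line(st(18,5.5,65),speed=25,until_force=5); rep("z65 %s"%hit)
    hit=bot.servo_line(st(18,5.5,60.5),speed=10,until_force=3); rep("deck %s"%hit)
    bot.dwell(.1); rep("rest")
E
```

```text
y5.5 False t8.87 stage [17.72  5.54 71.38] Fstage [-1.97  5.93 -1.17] w11.4 g31.8 M [ 1.06  0.89 -0.21]
z65 False t9.28 stage [18.37  5.56 65.09] Fstage [ 0.55  6.17 -2.52] w11.7 g31.5 M [ 1.25 -0.06 -0.06]
deck True t9.49 stage [18.43  6.01 64.62] Fstage [0.42 6.29 0.85] w11.5 g32.2 M [ 1.05 -0.03 -0.04]
rest t9.59 stage [18.45  6.17 64.62] Fstage [1.54 5.16 0.77] w11.5 g32.2 M [ 1.02 -0.05 -0.07]
```

```bash
python3 - <<'E'
from h import *
for z in (64,63.4,62.8,62.2):
    hit=bot.servo_line(st(18,6,z),speed=8,until_force=4); rep("z%.1f %s"%(z,hit))
    if hit or bot.read_state()["ft_force"][2]>5: break
c=bot.read_camera("scene"); a=c["image"][190:350,220:390]; cv2.imwrite("pics/deck.png",cv2.resize(a,(637,600),interpolation=cv2.INTER_CUBIC))
E
```

```text
z64.0 False t9.84 stage [18.55  6.07 64.51] Fstage [-0.55  5.88  1.61] w12.3 g32.2 M [ 1.04  0.27 -0.05]
z63.4 False t10.09 stage [18.58  6.05 63.88] Fstage [-0.21  6.41  1.22] w12.0 g32.1 M [ 1.05  0.15 -0.09]
z62.8 False t10.34 stage [18.59  6.05 63.25] Fstage [ 0.45  6.56 -0.05] w11.4 g32.0 M [ 1.03  0.09 -0.01]
z62.2 False t10.59 stage [18.61  6.04 62.68] Fstage [0.77 5.52 0.7 ] w11.4 g32.0 M [ 1.04  0.12 -0.08]
```

View pics/deck.png

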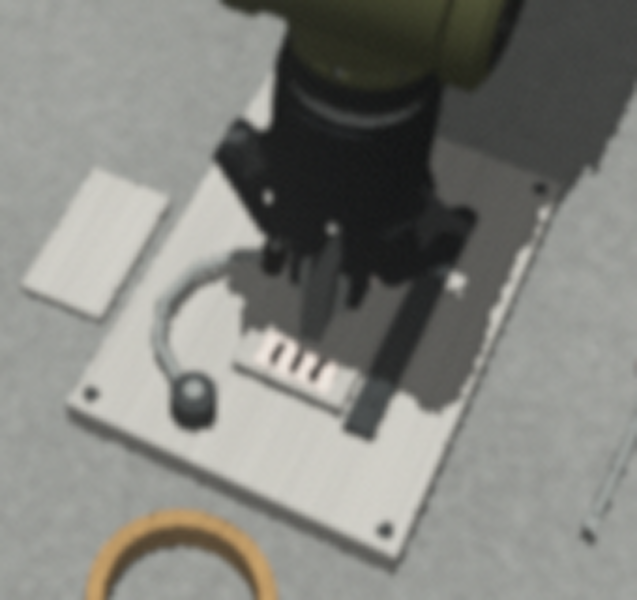

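That earlier stop was only roller rub. The slide is now nearly down and clear of the rail, with a visible gap at about (350,400). I'll seat it on the deck, then feel for the rail and the stop.

```bash
python3 - <<'E'
from h import *
z=61.6; f0=0
while z>59.5:
    hit=bot.servo_line(st(18.5,6,z),speed=8,until_force=3); rep("z%.1f %s"%(z,hit))
    if hit or bot.read_state()["ft_force"][2]>3.5: break
    z-=.5
bot.dwell(.1); rep("rest")
E
```

```text
z61.6 False t10.89 stage [18.85  6.1  62.42] Fstage [-4.84  5.52  6.87] w11.4 g33.1 M [ 0.8   0.85 -0.2 ]
rest t10.99 stage [18.85  6.08 62.4 ] Fstage [-4.37  5.27  7.46] w11.2 g33.1 M [ 0.8   0.88 -0.16]
```

```bash
python3 - <<'E'
from h import *
Z=61.95
bot.servo_line(st(18.5,6,Z),speed=10); rep("relax")
for y in np.arange(7,14,.7):
    hit=bot.servo_line(st(18.5,y,Z),speed=8,until_force=5); rep("y%.1f %s"%(y,hit))
    s=bot.read_state(); fy=s["ft_force"]@np.array([-np.sin(np.radians(TH)),np.cos(np.radians(TH)),0])
    if fy<0: break
E
```

```text
relax t11.24 stage [18.83  6.07 62.47] Fstage [-2.93  5.19  2.46] w11.4 g32.5 M [ 0.99  0.54 -0.14]
y7.0 False t11.52 stage [18.9   6.94 62.42] Fstage [-1.58  5.03  4.86] w11.6 g32.8 M [ 0.54  0.21 -0.17]
y7.7 False t11.77 stage [18.88  7.5  62.37] Fstage [-1.79  1.79  6.87] w11.1 g32.9 M [ 0.27  0.2  -0.16]
y8.4 False t12.02 stage [18.93  8.15 62.39] Fstage [-0.24  2.12  5.24] w11.7 g32.8 M [ 0.26  0.11 -0.04]
y9.1 False t12.27 stage [18.96  8.84 62.39] Fstage [-0.4   1.76  5.45] w11.2 g32.8 M [ 0.22  0.08 -0.09]
y9.8 False t12.52 stage [19.02  9.35 62.38] Fstage [ 0.55 -0.35  5.2 ] w11.8 g32.8 M [-0.18 -0.08 -0.03]
```

```bash
python3 - <<'E'
from h import *
Z=61.95
for y in np.arange(10.2,13,.4):
    hit=bot.servo_line(st(18.5,y,Z),speed=8,until_force=4); rep("y%.1f %s"%(y,hit))
    s=bot.read_state(); fy=s["ft_force"]@np.array([-np.sin(np.radians(TH)),np.cos(np.radians(TH)),0])
    if fy<-3.5: break
E
```

```text
y10.2 False t12.77 stage [19.03  9.39 62.38] Fstage [ 0.17 -4.41  6.42] w11.7 g32.9 M [-0.62 -0.18 -0.03]
```

Rail contact is at y = 9.4. I'll ease that push and slide toward the stop.

```bash
python3 - <<'E'
from h import *
Z=62.1; Y=9.7
u=np.array([np.cos(np.radians(TH)),np.sin(np.radians(TH)),0])
bot.servo_line(st(18.5,Y,Z),speed=10); rep("ease")
hit=bot.servo_line(st(11,Y,Z),speed=12,until_force=7); rep("x11 %s"%hit)
x=11
while not hit and x>-11:
    x-=1; hit=bot.servo_line(st(x,Y,Z),speed=10,until_force=5); rep("x%.1f %s"%(x,hit))
    if bot.read_state()["ft_force"]@u>6.5: break
E
```

```text
ease t13.02 stage [18.99  9.37 62.37] Fstage [ 3.57 -2.28  4.02] w11.8 g32.6 M [-0.28 -0.61  0.02]
x11 False t13.79 stage [11.98  9.4  62.57] Fstage [ 7.   -3.39  3.43] w11.5 g32.3 M [-0.36 -1.34 -0.02]
x10.0 False t14.04 stage [10.92  9.39 62.51] Fstage [ 7.32 -3.02  3.29] w11.8 g32.3 M [-0.38 -1.34  0.08]
```

```bash
python3 - <<'E'
from h import *
Z=62.2; Y=9.5
u=np.array([np.cos(np.radians(TH)),np.sin(np.radians(TH)),0])
x=10
while x>-11:
    x-=1; hit=bot.servo_line(st(x,Y,Z),speed=10,until_force=5)
    s=bot.read_state(); f=s["ft_force"]@u; rep("x%.1f %s"%(x,hit))
    if hit or f>10 or inst(s["ee_pos"])[0]-x>1.35: break
E
```

```text
x9.0 False t14.29 stage [ 9.64  9.37 62.45] Fstage [ 4.58 -1.2   2.38] w11.5 g32.3 M [-0.15 -0.97  0.02]
x8.0 False t14.54 stage [ 8.73  9.36 62.5 ] Fstage [ 5.95 -0.91  1.71] w12.0 g32.3 M [-0.14 -1.16  0.14]
x7.0 False t14.79 stage [ 7.74  9.37 62.48] Fstage [ 5.51 -1.16  1.04] w11.6 g32.3 M [-0.07 -1.13  0.1 ]
x6.0 False t15.04 stage [ 6.72  9.36 62.48] Fstage [ 6.81 -1.48  2.35] w11.4 g32.3 M [-0.14 -1.11  0.06]
x5.0 False t15.29 stage [ 5.96  9.36 62.58] Fstage [ 7.69 -1.28  2.06] w11.8 g32.2 M [-0.08 -1.36  0.07]
x4.0 False t15.54 stage [ 5.63  9.38 62.86] Fstage [11.76 -0.87  0.84] w11.7 g32.0 M [ 0.03 -2.13  0.02]
```

Stop contact is at x = 5.7: the arm stalled and the force rose. I'll ease off, flatten the slide, release it, and look.

```bash
python3 - <<'E'
from h import *
bot.servo_line(st(5.0,9.4,62.0),speed=10); rep("ease")
bot.dwell(.1); rep()
bot.move_gripper(26); bot.dwell(.2); rep("open")
p=bot.read_state()["ee_pos"]
bot.servo_line([p[0],p[1],100],speed=80)
bot.servo_line([p[0],p[1],140],speed=120)
bot.move_to([300,-150,250],q(180+TH)); bot.dwell(.1); rep("away")
import pickle
c=bot.read_camera("top"); pickle.dump(c,open("top1.pkl","wb"))
P=cloud(c); z=P[...,2]; m=np.zeros(z.shape,np.uint8)
a=c["image"]; cv2.imwrite("pics/rel.png",cv2.resize(a[110:225,145:237],(480,600),interpolation=cv2.INTER_CUBIC))
X=np.stack([inst([*p[:2],0])[:2] for p in P.reshape(-1,3)]).reshape(*z.shape,2)
k=(z>60)&(z<90)&(abs(X[...,0])<60)&(abs(X[...,1])<60)
print("rib",cv2.minAreaRect(X[k].astype(np.float32)),np.median(z[k]))
k=(z>27.5)&(z<33)&(abs(X[...,0])<62)&(X[...,1]>-19)&(X[...,1]<38)&(X[...,0]>-40)
print("plate",cv2.minAreaRect(X[k].astype(np.float32)),k.sum())
A=np.c_[X[k],np.ones(k.sum())]; co,*_=np.linalg.lstsq(A,z[k],rcond=None); print("tilt",co)
E
```

```text
ease t15.79 stage [ 5.92  9.39 62.54] Fstage [ 7.21 -0.95  4.2 ] w11.7 g32.7 M [-0.05 -0.94  0.  ]
 t15.89 stage [ 5.91  9.37 62.54] Fstage [ 7.49 -0.81  4.14] w11.3 g32.6 M [-0.02 -0.97  0.01]
open t16.38 stage [ 4.84  9.41 61.84] Fstage [-0.38  0.07  0.41] w25.7 g0.0 M [ 0.   -0.01  0.01]
away t18.99 stage [-250.62 -240.36  249.73] Fstage [ 0.31  0.23 -0.25] w26.0 g0.0 M [0.01 0.02 0.01]
rib ((6.576259613037109, 9.584969520568848), (43.732330322265625, 12.137784957885742), 0.3441751301288605) 76.73226506261437
plate ((8.372249603271484, 9.476926803588867), (96.52790832519531, 56.955535888671875), 0.03186236321926117) 662
tilt [ 2.79274563e-03 -7.39807915e-05  2.97647547e+01]
```

View pics/rel.png

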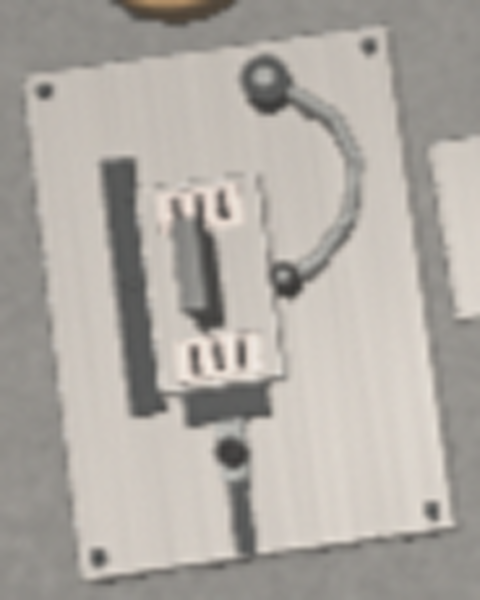

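The slide looks home: the rib is near (205,270), the plate is flush on the rail, the roller at (288,278) bears on it, and the stop at (228,402) is adjacent. The plate is flat. I'll confirm stop contact by nudging the plate's far end gently at low height with closed fingers.

```bash
python3 - <<'E'
from h import *
B=q(180+TH); u=np.array([np.cos(np.radians(TH)),np.sin(np.radians(TH)),0])
bot.move_gripper(0,20)
bot.move_to(st(78,10,140),B)
bot.servo_line(st(78,10,70),speed=100,until_force=4)
hit=bot.servo_line(st(78,10,43.5),speed=50,until_force=3); rep("low %s"%hit)
hit=bot.servo_line(st(60,10,43.5),speed=15,until_force=2); rep("touch %s"%hit)
x=inst(bot.read_state()["ee_pos"])[0]
for i in range(8):
    x-=.4; hit=bot.servo_line(st(x,10,43.5),speed=8,until_force=6); rep("x%.1f %s"%(x,hit))
    if bot.read_state()["ft_force"]@u>8: break
E
```

```text
low False t22.52 stage [78.07 10.01 43.53] Fstage [-0.43 -0.    0.74] w-0.0 g0.0 M [0.05 0.03 0.04]
touch True t23.27 stage [67.5  10.   43.43] Fstage [2.86 0.58 0.83] w0.2 g1.6 M [ 0.06 -0.5  -0.06]
x67.1 False t23.52 stage [67.46 10.01 43.65] Fstage [ 5.04 -0.71  0.12] w-0.1 g2.6 M [ 0.14 -0.87  0.05]
x66.7 False t23.77 stage [67.4   9.98 43.76] Fstage [ 7.75  1.42 -1.56] w-0.1 g3.9 M [ 0.23 -1.33 -0.01]
x66.3 False t24.02 stage [67.32  9.98 43.87] Fstage [ 9.96  0.44 -2.21] w0.3 g5.0 M [ 0.31 -1.72 -0.04]
```

It stalls rigidly at 10 N, well above the sliding friction, so it is against the stop. I'll retreat, check, and hand in.

```bash
python3 - <<'E'
from h import *
bot.servo_line(st(78,10,43.5),speed=30)
bot.servo_line(st(78,10,140),speed=100)
bot.move_to([300,-150,250],q(180+TH)); bot.dwell(.2); rep("away")
c=bot.read_camera("top"); P=cloud(c); z=P[...,2]
cv2.imwrite("pics/end.png",cv2.resize(c["image"][110:225,145:237],(480,600),interpolation=cv2.INTER_CUBIC))
X=np.stack([inst([*p[:2],0])[:2] for p in P.reshape(-1,3)]).reshape(*z.shape,2)
k=(z>60)&(z<90)&(abs(X[...,0])<60)&(abs(X[...,1])<60)
print("rib",cv2.minAreaRect(X[k].astype(np.float32)))
k=(z>27.5)&(z<33)&(X[...,0]<62)&(X[...,1]>-19)&(X[...,1]<38)&(X[...,0]>-40)
co,*_=np.linalg.lstsq(np.c_[X[k],np.ones(k.sum())],z[k],rcond=None); print("tilt",co)
E
```

```text
away t27.45 stage [-250.78 -240.46  249.83] Fstage [ 0.11  0.02 -0.44] w0.2 g0.0 M [-0.04  0.01 -0.03]
rib ((6.253291130065918, 9.73142147064209), (43.84451675415039, 12.316561698913574), 0.5112956166267395)
tilt [4.30620171e-03 2.13130705e-03 2.97393110e+01]
```

View pics/end.png

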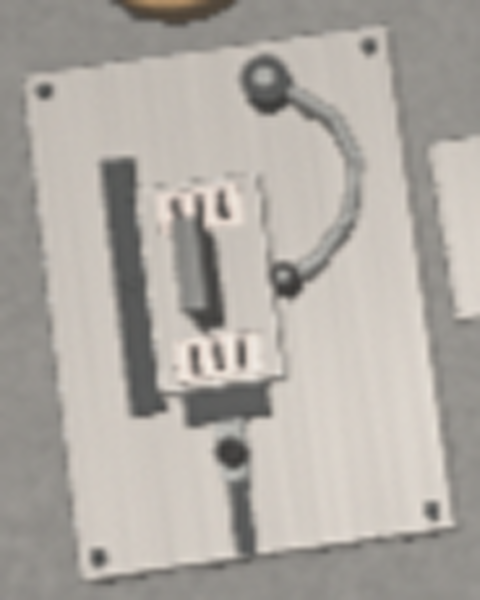

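It still looks home and steady. The +x end may sit a few tenths of a millimetre high from the nudge, so I'll settle it with a light press on the rib top, re-measure against the deck's own plane, and hand in if it is flat.

```bash
cat > fin.py <<'E'
from h import *
def meas(t):
    c=bot.read_camera("top"); P=cloud(c); z=P[...,2]
    X=np.stack([inst([*p[:2],0])[:2] for p in P.reshape(-1,3)]).reshape(*z.shape,2)
    def fit(k): co,*_=np.linalg.lstsq(np.c_[X[k],np.ones(k.sum())],z[k],rcond=None); return co
    k=(z>60)&(z<90)&(abs(X[...,0])<60)&(abs(X[...,1])<60); r=cv2.minAreaRect(X[k].astype(np.float32))
    pl=fit((z>27.5)&(z<33)&(X[...,0]<62)&(X[...,1]>-19)&(X[...,1]<38)&(X[...,0]>-40))
    dk=fit((z>17)&(z<22)&(abs(X[...,0])<120)&(abs(X[...,1])<85)); print(t,"rib",np.round(r[0],2),round(r[2],2),"plate",pl,"deck",dk)
meas("before")
B=q(180+TH)
bot.move_to(st(16,9.6,135),B)
bot.servo_line(st(16,9.6,102),speed=80,until_force=3)
hit=bot.servo_line(st(16,9.6,94),speed=10,until_force=4); rep("press %s"%hit)
bot.servo_line(st(16,9.6,140),speed=80)
bot.move_to([300,-150,250],B); bot.dwell(.2); rep("away"); meas("after")
E
python3 fin.py
```

```text
before rib [6.29 9.62] 0.09 plate [5.56889970e-03 3.87425906e-06 2.98620281e+01] deck [ 4.68827703e-04 -6.58498394e-04  1.93503009e+01]
press True t30.08 stage [16.28  9.63 97.07] Fstage [1.52 0.62 3.81] w-0.1 g1.6 M [ 0.01 -0.21  0.01]
away t32.40 stage [-250.75 -240.38  249.77] Fstage [ 0.42  0.38 -0.24] w-0.1 g0.0 M [-0.02 -0.02  0.02]
after rib [6.56 9.64] 0.37 plate [-3.35390050e-03 -1.43560609e-03  2.96619775e+01] deck [ 1.58612199e-04 -5.47781094e-04  1.93430673e+01]
```

```bash
python3 -c "
from rig import bot
print(bot.finish_job())"
```

```text
the job is handed in; nothing more can be done
None
```

I handed the job in at about 32 s of the 51 s allowed: the middle-sized slide lies flat on the deck against the fixed edge and the end stop, held by the sprung arm, and only the slide and the sprung arm were moved; no verdict came back.

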